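# Weigh a bowl of potatoes on the baker's scale

## Robot

A 6-joint arm with a two-finger parallel gripper is mounted at the origin on the work surface. World frame = base frame: x ahead of the robot, y to its left, z up, the work surface at z = 0. Lengths are in m, angles in rad, forces in N, time in s.
With the tool pointing down it reaches from about 0.3 to 0.875 m from the base axis. Payload 6.4 kg.
Tool frame: the origin (TCP) lies on the centre line of the jaws, within the pads' length; the fingertips stand 11 mm ahead of it and the grasp point (between the pads) lies 8 mm behind it; x points along the fingers, y is the direction in which the jaws open and shut, and the axes are right-handed (so a half turn about x gives the same grasp; the last joint's range is limited). The gripper opens to 85 mm and grips with 20 to 120 N. Pads are 22 mm wide; open, the fingers measure 114 mm over their backs; the gripper's body (76 mm by 85 mm) begins 54 mm behind the grasp point. The pads swing forward as they close: fully open they stand 13 mm farther back than shut.
Start: joints at [0.976, 0.181, 1.607, -0, 1.354, -0.206], TCP at [0.218, 0.532, 0.242] pointing down, gripper open.
Joint ranges: [-2.99, 2.99], [-0.89, 2.07], [0.3, 2.58], [-1.14, 4.28], [0, 2.63], [-3.12, 3.12]. Speed limits (rad/s): [2.57, 2.57, 3.01, 3.14, 3.14, 3.14].

## Interface

Orientations are given as a rotation vector (axis times angle).
In Python, from rig import monitor, eyes, sign_off, outline_of gives the robot as it stands.
- The arm moves only by the tool jog_arm, never from a script. Its argument "moves" is one flat list of numbers, 4 for each row, row after row: the shift along the tool's x, y, z in m, then the turn about the tool's x in rad. A call has exactly 8 rows; each row is the pose to reach, as a shift and turn from the pose measured when the call began, along the tool's axes at that moment; what a row does not reach only later rows make up. A row lasts 1/10 s, in which the tool goes at most 50 mm and 8.59 degrees, less where a joint would pass 70% of its speed; a pose out of reach is approached as far as the arm can. A call with a gripper value outside its range is refused whole. "gripper" is the closure, from -1 (fully open) to 1 (shut), so that 0 is half open, set as the call begins (left out, the last holds). The fingers move at their own pace and stop on an object; "newtons" is the grip in N (left out, the last holds). Time passes only in rows, so rows that repeat a pose let the fingers close, or fill a call up. It gives the time, the measured TCP pose, the force and the opening at its end, in the units of the state.
- monitor.state(): the state, without advancing time (a new reading comes with each control period).
- eyes.read_camera(name): name is "side" or "top" or "wrist"; returns the picture (480x640x3 uint8, red, green, blue); there is no depth.
- eyes.camera_params(name): a dict with "mtx" (3x3 intrinsics, pixels), "R" (3x3) and "t" (3): a world point X has camera coordinates R X + t. Camera axes: x right, y down, z forward; pixel columns grow to the right and rows downward; lengths in m; the calibration is good to about 2 mm. A picture is of the moment at which its call begins: read the wrist's pose just before it. camera_params takes no time and is no camera call; for the wrist camera it gives the pose at the moment of the call.
- sign_off(): hands the job in, once; it reports no verdict.
Trained networks look in the newest picture that a camera, given by its name, has taken for a name from the list of things; names that differ only in an ending like _2 or _b are one class to them, and where a whole thing is asked for, a point or a joint stands for the part that bears it (a point fixed in the world has none). Each returns a list of dicts, best first, with "score" (0 to 1); they miss things now and then, are a little off and sometimes report something else, mostly with a low value. They report only what shows in the picture. A call takes as long as a camera call. They do not tell look-alikes from the thing itself.
- outline_of(camera, name): "region" (480x640 bool, what is visible of it) and "bbox" ([left, top, width, height] in pixels, round what is visible of it).
The state is a dict: "time_s": time; "joint_pos": joint angles; "qd": joint speeds; "joint_torque": joint torques, N m; "position": TCP position; "eef_rot": TCP orientation; "ft_force": force on the tool from outside, world axes, zero at the start; "wrist_torque": the same for the moment, N m; "grip_width": finger opening in m.
Only numpy, scipy, OpenCV 4.12 (cv2) and the standard library are available. Lean on these libraries where they do the work, as an engineer would, in place of code of your own. Each camera call takes 0.05 s, during which the arm holds its last target. There are 200 camera calls.

## Task

Weigh the bowl of potatoes on the scale: stand brass weights from the tray on the empty platform and slide the poise along its bar until the beam floats level, with the pointer at rest over the index line. The knife edges are delicate: press, push and squeeze the moving parts of the scale only gently (never over 12 N), set the weights down softly and upright, leave the weights you do not need standing in the tray, do not touch the bowl, and leave everything else as it is.

Things in the scene. Friction and masses are not known exactly. Their poses are not given: they have to be found in the camera images.
- scale: Fixed base of an even-arm baker's scale, blue-grey, 150 x 340 x 42 mm; mid column 34 mm wide, 180 mm high, with a white dial plate (top at 185 mm) and dark index line. Origin: centre of its underside, on the table. z up; -x is its front (robot's side, with the poise bar), +y the goods side, -y the weights side. Turned up to 0.2 rad.
- beam: Beam rocking about the scale's x axis, 75 mm up (origin); carries platforms 130 mm either side (kept horizontal; where a load stands does not matter), pointer, and poise bar: along y, 140 mm in front of the axis, 6 mm thick, top 82 mm up when level, end arms at 105 mm. Swings 0.07 rad either way to stops; starts on the goods-side stop; damped, settles in 1.5 s. Over 12 N harms its knife edges.
- pointer (a point): Tip of the red pointer on the beam, 120 mm above the rocking axis, just over the dial plate. Beam level: its y in the scale's frame is 0 (over the index line). It moves to +y when the goods are too heavy, to -y when weights and poise are too heavy: 1 mm per 2.4 g of difference, up to a stop 8.4 mm out (20 g).
- goods_pan (a point): Centre of the top of the goods platform (steel disc 124 mm wide, at the scale's +y side), 115 mm above the table when level, 9 mm lower at the start. The bowl stands on it.
- weight_pan (a point): Centre of the top of the weights platform (steel disc 124 mm wide, at the scale's -y side, empty), 115 mm above the table when level, 9 mm higher at the start. Pressed down to the level height, it pushes back with just the weight that is missing (9.81 N per kg, poise where it is); 9 mm further down it hits its stop. A weight set down faster than about 25 mm/s jolts it.
- poise (a joint): Slide of the brass poise along the bar, 0 to 0.15 m, growing towards the weights side (-y of the scale). 1 mm counts as 1 g on the weights side; with the poise at 0 and both platforms empty the beam is level. It stays where it is left; sliding it takes about 1 N.
- poise_top (a point): Centre of the top of the poise, a brass block 26 mm long along the bar, 24 mm wide across it, standing 24.5 mm above the top of the bar; this point is 31.5 mm above the bar's middle. With the poise at 0 it is 75 mm to the goods side of the scale's middle; its plain end faces can be pushed along the bar.
- bowl: Steel bowl of peeled potatoes (140 mm wide, about 72 mm high with the potatoes), standing on the goods platform; origin: centre of its underside. Its weight is unknown, between 260 and 620 g.
- tray: Low steel tray, 160 x 160 mm, rim 14 mm high, floor 4 mm; origin: centre of its underside, on the table at the robot's right. The four weights stand in it in a square of 72 mm, in any order.
- w500: Brass knob weight, 500 g: body 38 mm wide and 46 mm high, knob 22 mm wide from 50 to 68 mm up. Origin: centre of its underside, z up.
- w200a: Brass knob weight, 200 g: body 29 mm wide and 30 mm high, knob 18 mm wide from 34 to 49 mm up. Origin: centre of its underside, z up.
- w200b: Brass knob weight, 200 g: body 29 mm wide and 30 mm high, knob 18 mm wide from 34 to 49 mm up (the second of two alike). Origin: centre of its underside, z up.
- w100: Brass knob weight, 100 g: body 24 mm wide and 22 mm high, knob 15 mm wide from 26 to 40 mm up. Origin: centre of its underside, z up.
- knife: Kitchen knife, black handle, lying on the pink cutting board at the robot's left. Bystander; origin at the handle's end of the blade.
- potato_a: Peeled potato, 75 mm long, on the cutting board. Bystander.
- potato_b: Another peeled potato on the cutting board. Bystander.
- cup: Steel mug, 72 mm wide, 85 mm high, on the table at the left. Bystander; origin: centre of its underside.
- spoon: Wooden spoon lying on the table to the right behind the scale. Bystander.
- jar: Amber jar with a red cap, 60 mm wide, 85 mm high, on the table at the right, nearer the robot than the tray. Bystander; origin: centre of its underside.
Not all that is in view belongs to the job. Leave any purple look-alike of the w200a alone.

How it is judged:
By the outcome, as a careful person would: the job done as asked, in the order asked, and still so for the second after the job is handed in, with the robot touching nothing.
It also fails if it takes over 72 s, if anything falls off the work surface, if the arm or the gripper's body presses on something with over 40 N, if the wrist force passes 120 N, or if a joint passes its speed limit or range.

## Working session

There is one attempt and no reset: what is moved stays moved. The work goes in short steps, Python scripts to look and compute and a tool call to move; the robot and the scene stay as the last step left them, time stands still between calls to the robot, and variables do not carry over. Pictures are saved under pics/ and viewed, about 8 in all and at most 12, crops included, and the job is handed in when it is done.

Besides the shell and the picture viewer there is one more tool, called as name(argument=value, ...) on one line, values as JSON. jog_arm: Moves the arm, as the interface text tells. Its arguments: {"type":"object","properties":{"moves":{"type":"array","items":{"type":"number"}},"gripper":{"type":"number"},"newtons":{"type":"number"}},"required":["moves"]}

```bash
mkdir -p pics; ls; python3 - <<'E'
from rig import monitor, eyes, outline_of
import cv2, numpy as np
print(monitor.state())
for c in ("top","side"):
    im=eyes.read_camera(c); cv2.imwrite(f"pics/{c}0.png",im[:,:,::-1])
    p=eyes.camera_params(c); print(c,p)
    for n in ("w500","w200a","w100","tray","scale","poise","bowl","weight_pan","pointer","jar"):
        for d in outline_of(c,n)[:4]: 
            ys,xs=np.nonzero(d["region"]); print(c,n,round(d["score"],2),d["bbox"],xs.mean().round(1),ys.mean().round(1))
E
```

```text
pics
{'time_s': 0.0, 'joint_pos': array([ 9.75672560e-01,  1.81548454e-01,  1.60799395e+00,  1.12938493e-05,
        1.35378128e+00, -2.06279339e-01]), 'qd': array([0.00162871, 0.00027794, 0.00263144, 0.00102835, 0.00044428,
       0.00049203]), 'joint_torque': array([-2.33315492e-03, -4.44890285e+01, -3.51321352e+01, -6.60627338e-04,
        9.77337331e-03,  7.38819949e-06]), 'position': array([0.21766485, 0.53164669, 0.24138675]), 'eef_rot': array([ 0.30382494,  1.54987197, -0.30633506]), 'ft_force': array([0.95028955, 0.58119998, 0.12750694]), 'wrist_torque': array([ 0.02557925,  0.04052821, -0.01860243]), 'grip_width': 0.08534299531262944}
top {'mtx': array([[526.39143958,   0.        , 321.86717404],
       [  0.        , 526.39143958, 233.14313789],
       [  0.        ,   0.        ,   1.        ]]), 'R': array([[-0.01806325, -0.99980499, -0.00798106],
       [-0.99843376,  0.01846006, -0.05281333],
       [ 0.05295036,  0.00701458, -0.99857251]]), 't': array([0.01247477, 0.50716285, 1.39870812])}
top w500 0.64 [441.6, 244.4, 18.1, 16.8] 450.6 252.4
top w500 0.61 [448.4, 222.8
[... 1472 characters left out ...]
.53 [346.5, 368.6, 7.1, 18.9] 349.9 378.8
side w200a 0.44 [371.4, 351.0, 9.5, 20.4] 376.4 360.8
side w100 0.72 [358.0, 325.3, 18.0, 25.8] 365.2 338.6
side w100 0.61 [387.6, 324.9, 5.6, 21.3] 388.7 335.5
side tray 0.59 [344.5, 327.6, 77.5, 52.4] 383.4 354.6
side scale 0.96 [277.4, 212.0, 96.0, 80.6] 329.0 253.5
side poise 0.49 [290.3, 250.1, 8.4, 11.0] 294.5 254.4
side bowl 0.96 [298.2, 195.8, 36.4, 26.8] 312.9 208.9
side bowl 0.43 [297.0, 218.1, 28.6, 18.3] 310.8 225.2
side weight_pan 0.89 [330.7, 237.3, 36.8, 33.1] 347.3 251.6
side pointer 0.67 [280.9, 218.1, 87.7, 53.6] 329.0 248.6
side pointer 0.44 [330.1, 241.1, 33.1, 27.3] 347.6 251.3
side jar 0.65 [309.5, 311.9, 23.7, 31.3] 322.4 323.3
```

```bash
python3 - <<'E'
import cv2
t=cv2.imread("pics/top0.png"); c=cv2.resize(t[140:320,200:510],None,fx=2.58,fy=2.58,interpolation=cv2.INTER_CUBIC)
cv2.imwrite("pics/topc.png",c)
E
cat > h.py <<'E'
import numpy as np, cv2
from rig import monitor, eyes, outline_of
from scipy.spatial.transform import Rotation as Ro
def ray(p,uv,z):
    "world point at height z seen at pixel uv"
    d=p["R"].T@np.linalg.inv(p["mtx"])@np.array([uv[0],uv[1],1.]); c=-p["R"].T@p["t"]
    return c+d*(z-c[2])/d[2]
def proj(p,X):
    q=p["mtx"]@(p["R"]@np.asarray(X,float)+p["t"]); return q[:2]/q[2]
def tool(s,target,yaw_jaw=None):
    "shift in tool axes to reach target (TCP), and turn so that jaw axis lies at yaw"
    M=Ro.from_rotvec(s["eef_rot"]).as_matrix(); d=M.T@(np.asarray(target)-s["position"])
    t=0
    if yaw_jaw is not None:
        a=np.arctan2(M[1,1],M[0,1]); t=-((yaw_jaw-a+np.pi/2)%np.pi-np.pi/2)
    return d.round(4),round(t,4)
E
python3 - <<'E'
from h import *
p=eyes.camera_params("top")
for n,uv,z in [("tray",(465,243),.01),("wp",(347.1,198.5),.124),("bowl",(241.4,181),.16),("obj450",(450.6,252.4),.06),("obj454",(454.5,225.6),.04),("o479",(478.7,260.4),.04),("o483",(483.5,296),.045),("o481",(481,233.8),.04),("poise",(304.5,249),.11),("jar",(411,279),.085)]:
    print(n,ray(p,uv,z).round(4))
print(Ro.from_rotvec(monitor.state()["eef_rot"]).as_matrix().round(3))
E
```

```text
tray [ 0.4739 -0.38    0.01  ]
wp [ 0.5863 -0.0617  0.124 ]
bowl [0.6295 0.1946 0.16  ]
obj450 [ 0.4489 -0.3288  0.06  ]
obj454 [ 0.5193 -0.346   0.04  ]
o479 [ 0.4268 -0.4063  0.04  ]
o483 [ 0.3342 -0.4142  0.045 ]
o481 [ 0.4964 -0.4147  0.04  ]
poise [0.4634 0.0466 0.11  ]
jar [ 0.3831 -0.2208  0.085 ]
[[-0.     0.379  0.925]
 [ 0.     0.925 -0.379]
 [-1.     0.    -0.   ]]
```

View pics/topc.png

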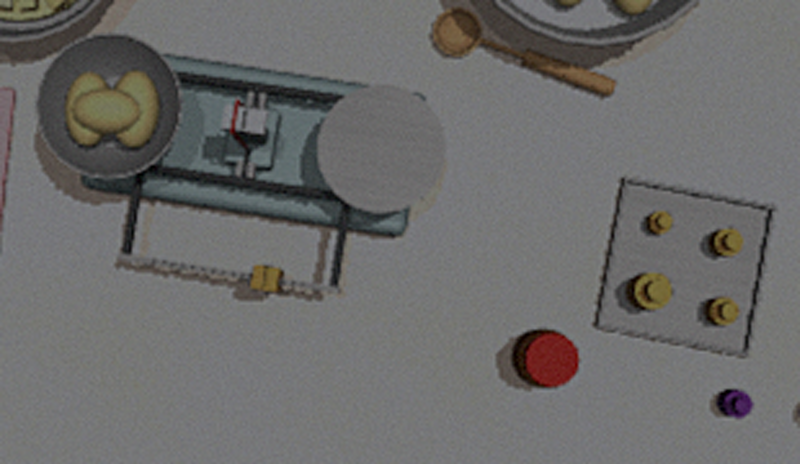

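The crop shows the bowl on the goods pan (110,105), the empty weights pan (381,150) and the poise about two thirds along the bar (267,277). In the tray are w100 (658,222), two w200 (727,242; 722,311) and w500 (652,290), with the purple decoy outside it at (735,403).

```bash
python3 - <<'E'
from h import *
s=monitor.state(); print(tool(s,[0.50,-0.02,0.32],1.404))
E
```

```text
(array([-0.0777, -0.404 ,  0.4703]), np.float64(-0.222))
```

jog_arm(moves=[-0.078,-0.404,0.47,-0.222,-0.078,-0.404,0.47,-0.222,-0.078,-0.404,0.47,-0.222,-0.078,-0.404,0.47,-0.222,-0.078,-0.404,0.47,-0.222,-0.078,-0.404,0.47,-0.222,-0.078,-0.404,0.47,-0.222,-0.078,-0.404,0.47,-0.222], gripper=1, newtons=20)

```text
time_s: 1.9
position: [0.3979, 0.1789, 0.2926]
eef_rot: [0.131, 1.566, -0.131]
ft_force: [1.3, 1.1, -0.3]
grip_width: -0.0
```

```bash
python3 - <<'E'
from h import *
s=monitor.state(); print(s["position"],tool(s,[0.50,-0.02,0.32],1.404))
E
```

```text
[0.39788561 0.17890575 0.2926034 ] (array([-0.0273, -0.1792,  0.1337]), np.float64(0.0002))
```

jog_arm(moves=[-0.027,-0.179,0.134,0,-0.027,-0.179,0.134,0,-0.027,-0.179,0.134,0,-0.027,-0.179,0.134,0,-0.027,-0.179,0.134,0,-0.027,-0.179,0.134,0,-0.027,-0.179,0.134,0,-0.027,-0.179,0.134,0])

```text
time_s: 2.7
position: [0.4998, -0.0189, 0.3194]
eef_rot: [0.131, 1.566, -0.13]
ft_force: [0.2, 0.0, 0.1]
grip_width: -0.0
```

```bash
python3 - <<'E'
from h import *
p=eyes.camera_params("wrist"); im=eyes.read_camera("wrist"); cv2.imwrite("pics/w1.png",im[:,:,::-1])
np.savez("w1.npz",im=im,**p)
print(-p["R"].T@p["t"],p["R"].round(3))
for n in ("weight_pan","poise"):
    for d in outline_of("wrist",n)[:2]:
        ys,xs=np.nonzero(d["region"]); print(n,round(d["score"],2),d["bbox"],xs.mean(),ys.mean())
E
```

```text
[ 0.43462287 -0.00848591  0.45196039] [[ 0.165  0.986 -0.   ]
 [ 0.95  -0.159  0.267]
 [ 0.263 -0.045 -0.964]]
weight_pan 0.76 [216.1, 246.6, 137.5, 106.6] 267.2268543584191 294.6482133188955
poise 0.62 [377.6, 134.6, 40.0, 33.9] 395.53046303818036 151.03980503655563
```

View pics/w1.png

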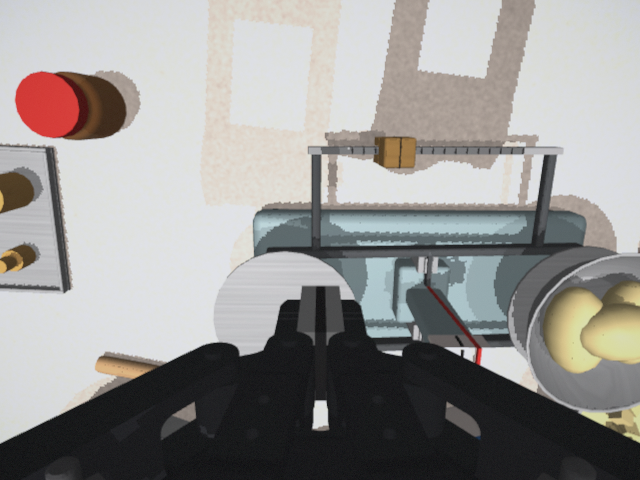

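The wrist view shows the pan centred near (285,305), the poise at (396,151) with its centre mark at col ~401, and bar arms at cols ~316 and ~550. The red pointer tip is near (478,352).

```bash
python3 - <<'E'
from h import *
p=dict(np.load("w1.npz"))
a=ray(p,(316,150),.088);b=ray(p,(550,150),.074)
print("arms",a,b,np.linalg.norm(a-b)); u=(b-a)[:2];u/=np.linalg.norm(u); print("yaw y axis",np.arctan2(u[1],u[0]))
m=(a+b)/2; x=np.array([u[1],-u[0]]); print("centre",m[:2]+.14*x)
c=m[:2]+.14*x
print("pan exp",c-.13*u, "bowl exp",c+.13*u)
q=ray(p,(400,148),.109); print("poise",q,"val",.075-(q[:2]-m[:2])@u)
s=monitor.state(); print(s["position"],tool(s,[*(c-.13*u),.165]))
f=[monitor.state()["ft_force"] for _ in range(5)]; print(f, s["time_s"],monitor.state()["time_s"])
E
```

```text
arms [ 0.45901724 -0.01631847  0.088     ] [0.49399746 0.18636406 0.074     ] 0.20615485218492985
yaw y axis 1.3998936097748356
centre [0.61446778 0.06121272]
pan exp [ 0.59235842 -0.06689339] bowl exp [0.63657714 0.18931883]
poise [0.46714221 0.05044266 0.109     ] val 0.11066910639751881
[ 0.49991879 -0.01866674  0.31967537] (array([ 0.1548, -0.0325,  0.0989]), 0)
[array([-0.18382608,  0.53807851,  0.12341053]), array([-0.18382608,  0.53807851,  0.12341053]), array([-0.18382608,  0.53807851,  0.12341053]), array([-0.18382608,  0.53807851,  0.12341053]), array([-0.18382608,  0.53807851,  0.12341053])] 2.85 2.85
```

jog_arm(moves=[0.05,-0.015,0.04,0,0.1,-0.03,0.08,0,0.15,-0.0325,0.095,0,0.178,-0.0325,0.097,0,0.178,-0.0325,0.097,0,0.178,-0.0325,0.097,0,0.178,-0.0325,0.097,0,0.178,-0.0325,0.097,0])

```text
time_s: 3.65
position: [0.592, -0.0666, 0.1453]
eef_rot: [0.128, 1.561, -0.129]
ft_force: [-0.1, -0.6, 0.8]
grip_width: 0.0003
```

```bash
cat > f.py <<'E'
from h import *
f=[]
for i in range(8):
    im=eyes.read_camera("side"); f.append(monitor.state()["ft_force"])
f=np.array(f); print(f.mean(0),f.std(0)/8**.5,monitor.state()["position"],monitor.state()["time_s"])
E
python3 f.py
```

```text
[0.03550025 0.10667946 0.08566714] [0.20083867 0.0868064  0.19537269] [ 0.59054068 -0.06659363  0.14216859] 4.05
```

Now at 0.1422; going down 16 mm slowly.

jog_arm(moves=[0.004,0,0,0,0.006,0,0,0,0.008,0,0,0,0.01,0,0,0,0.012,0,0,0,0.014,0,0,0,0.016,0,0,0,0.016,0,0,0])

```text
time_s: 4.85
position: [0.5906, -0.0667, 0.1259]
eef_rot: [0.13, 1.565, -0.129]
ft_force: [-2.0, -1.0, 3.2]
grip_width: 0.0001
```

```bash
python3 f.py; python3 f.py; python3 - <<'E'
from h import *
for c in ("top","wrist"):
    im=eyes.read_camera(c); cv2.imwrite(f"pics/press_{c}.png",im[:,:,::-1])
E
```

```text
[-1.57661664 -1.11702114  3.08605958] [0.19163393 0.24423272 0.13110578] [ 0.59067191 -0.06666302  0.12628472] 5.25
[-1.07274048 -1.56315538  3.24678365] [0.1636683  0.16861197 0.1589585 ] [ 0.59069264 -0.06662054  0.12624498] 5.65
```

Missing weight is about 3.1 N, or 315 g with the poise at about 112, so the goods weigh about 425 g. I'll use 200 + 100 with the poise at about 125. Next is the tray.

```bash
python3 - <<'E'
from h import *
s=monitor.state(); print(s["position"],tool(s,[0.55,-0.37,.26],1.4))
E
```

```text
[ 0.59065735 -0.06662077  0.12620312] (array([-0.1339, -0.3059,  0.0099]), np.float64(0.006))
```

jog_arm(moves=[-0.03,0,0,0,-0.07,-0.02,0,0,-0.1,-0.06,0,0,-0.134,-0.1,0,0,-0.134,-0.15,0,0,-0.134,-0.2,0.005,0,-0.134,-0.25,0.01,0,-0.134,-0.3,0.01,0], gripper=0.1)

```text
time_s: 6.55
position: [0.5514, -0.3633, 0.2597]
eef_rot: [0.13, 1.564, -0.128]
ft_force: [-0.2, -0.7, -0.2]
grip_width: 0.0383
```

```bash
python3 - <<'E'
from h import *
eyes.read_camera("side");eyes.read_camera("side")
p=eyes.camera_params("wrist"); im=eyes.read_camera("wrist"); cv2.imwrite("pics/w2.png",im[:,:,::-1])
np.savez("w2.npz",im=im,**p); s=monitor.state(); print(s["position"],s["grip_width"],s["qd"].round(3))
for n in ("w200a","w500"):
    for d in outline_of("wrist",n)[:5]:
        ys,xs=np.nonzero(d["region"]); print(n,round(d["score"],2),d["bbox"],xs.mean(),ys.mean())
E
```

```text
[ 0.55028257 -0.36458685  0.25886274] 0.03850582972489566 [ 0.061 -0.029  0.036  0.019  0.011  0.017]
w200a 0.6 [220.5, 41.8, 42.6, 45.8] 238.35211267605635 63.363849765258216
w500 0.87 [315.0, 148.7, 31.7, 30.3] 329.66003316749584 163.59701492537314
w500 0.8 [310.8, 47.0, 50.0, 53.7] 335.7972222222222 71.6050925925926
```

View pics/w2.png

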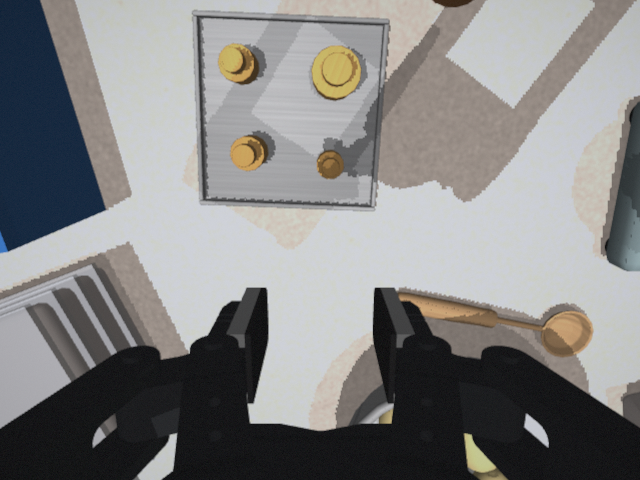

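Tray seen clearly: w100 knob (330,158), w200 near (244,155), w200 far (232,60), w500 (339,69). The spoon and another bowl are behind the tray.

```bash
python3 - <<'E'
from h import *
p=dict(np.load("w2.npz"))
im=p["im"]
for n,uv,z in [("w100",(330,158.5),.044),("w200n",(243.5,155),.053),("w200f",(232,60),.053),("w500",(339,69),.072)]:
    print(n,ray(p,uv,z).round(4))
s=monitor.state(); w=ray(p,(330,158.5),.044); print(s["position"],tool(s,[w[0],w[1],.12],1.4),s["grip_width"])
c=cv2.resize(im[30:190,210:370],None,fx=4,fy=4); 
t=[-1]
E
```

```text
w100 [ 0.5164 -0.3549  0.044 ]
w200n [ 0.5012 -0.4219  0.053 ]
w200f [ 0.4315 -0.4151  0.053 ]
w500 [ 0.4532 -0.3385  0.072 ]
[ 0.55131014 -0.36129885  0.25921137] (array([ 0.1392,  0.0002, -0.0356]), np.float64(0.0053)) 0.03843764643795025
```

jog_arm(moves=[0.04,0.001,-0.033,0,0.08,0.001,-0.033,0,0.12,0.001,-0.033,0,0.139,0.001,-0.033,0,0.139,0.001,-0.033,0,0.139,0.001,-0.033,0,0.139,0.001,-0.033,0,0.139,0.001,-0.033,0])

```text
time_s: 7.6
position: [0.5203, -0.3551, 0.1224]
eef_rot: [0.129, 1.563, -0.13]
ft_force: [-0.3, -0.7, 0.0]
grip_width: 0.0383
```

```bash
python3 - <<'E'
from h import *
p=eyes.camera_params("wrist"); im=eyes.read_camera("wrist")
np.savez("w3.npz",im=im,**p); s=monitor.state(); print(s["position"],s["grip_width"],s["qd"].round(3))
print("tcp px",proj(p,s["position"]),proj(p,[.5185,-.35,.044]))
cv2.imwrite("pics/w3.png",cv2.resize(im[0:400,140:540],None,fx=1.5,fy=1.5)[:,:,::-1])
E
```

```text
[ 0.5200737  -0.35514606  0.12206392] 0.03820761213052784 [-0.006  0.006  0.007 -0.002  0.    -0.   ]
tcp px [321.72681025 316.72012934] [330.61764197 244.44549058]
```

View pics/w3.png

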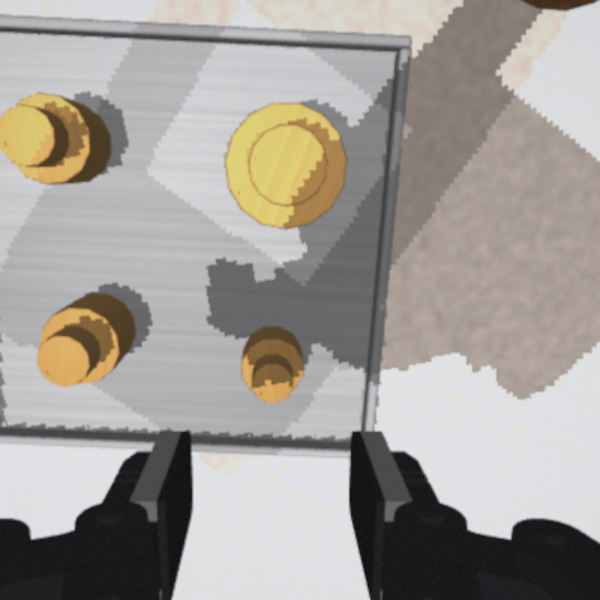

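The picture shows the w100 knob top at crop (271,382), w500 (287,165), w200 near (67,360) and w200 far (27,136).

```bash
python3 - <<'E'
from h import *
p=dict(np.load("w3.npz")); r={}
for n,uv,z in [("w100",(320.7,254.7),.044),("w200n",(184.7,240),.053),("w200f",(158,90.7),.053),("w500",(331.3,110),.072)]:
    r[n]=ray(p,uv,z); print(n,r[n].round(4))
for a,b in (("w100","w200n"),("w200n","w200f"),("w200f","w500"),("w500","w100")): print(a,b,np.linalg.norm((r[a]-r[b])[:2]))
s=monitor.state(); w=r["w100"]; print(s["position"],tool(s,[w[0],w[1],.041],1.4))
E
```

```text
w100 [ 0.5232 -0.356   0.044 ]
w200n [ 0.5016 -0.4211  0.053 ]
w200f [ 0.4311 -0.4154  0.053 ]
w500 [ 0.4525 -0.3398  0.072 ]
w100 w200n 0.06855813511970342
w200n w200f 0.07066785771015059
w200f w500 0.07855555273314174
w500 w100 0.0725059945128824
[ 0.5200737  -0.35514606  0.12206392] (array([ 0.0811, -0.0004,  0.0029]), np.float64(0.0058))
```

jog_arm(moves=[0.03,0,0.002,0,0.055,0,0.002,0,0.072,0,0.002,0,0.081,0,0.002,0,0.081,0,0.002,0,0.081,0,0.002,0,0.081,0,0.002,0,0.081,0,0.002,0])

```text
time_s: 8.45
position: [0.523, -0.3561, 0.0423]
eef_rot: [0.129, 1.562, -0.131]
ft_force: [-0.2, 0.1, -0.4]
grip_width: 0.0386
```

jog_arm(moves=[0,0,0,0,0,0,0,0,0,0,0,0,0,0,0,0,0,0,0,0,0,0,0,0,0,0,0,0,0,0,0,0], gripper=1, newtons=25)

```text
time_s: 9.25
position: [0.5234, -0.3565, 0.043]
eef_rot: [0.128, 1.561, -0.131]
ft_force: [-0.1, -0.2, 6.3]
grip_width: 0.0132
```

```bash
python3 - <<'E'
from h import *
s=monitor.state()
print(s["position"],s["grip_width"],s["ft_force"],tool(s,[.588,-.09,.23],1.4),tool(s,[.588,-.09,.164],1.4))
E
```

```text
[ 0.52341107 -0.3564611   0.04298815] 0.013223108880725342 [-0.09032585 -0.24182421  6.25674553] (array([-0.1873,  0.2732,  0.0211]), np.float64(0.0058)) (array([-0.1213,  0.2733,  0.0207]), np.float64(0.0058))
```

The width is 13 mm, narrower than the knob, with a 6 N upward push, so the tips are probably at the neck or body top. I'll regrasp 5 mm higher.

jog_arm(moves=[0,0,0,0,0,0,0,0,0,0,0,0,-0.001,0,0,0,-0.003,0,0,0,-0.005,0,0,0,-0.005,0,0,0,-0.005,0,0,0], gripper=0.1)

```text
time_s: 10.05
position: [0.5235, -0.3565, 0.0482]
eef_rot: [0.128, 1.56, -0.131]
ft_force: [-0.3, 0.1, 0.6]
grip_width: 0.0388
```

jog_arm(moves=[0,0,0,0,0,0,0,0,0,0,0,0,0,0,0,0,0,0,0,0,0,0,0,0,0,0,0,0,0,0,0,0], gripper=1)

```text
time_s: 10.85
position: [0.5235, -0.3565, 0.0482]
eef_rot: [0.128, 1.56, -0.131]
ft_force: [0.4, 1.0, 1.7]
grip_width: 0.013
```

jog_arm(moves=[-0.03,0,0,0,-0.07,0.01,0,0,-0.11,0.04,0,0,-0.15,0.07,0.005,0,-0.15,0.12,0.01,0,-0.15,0.16,0.02,0,-0.15,0.205,0.03,0,-0.15,0.25,0.04,0])

```text
time_s: 11.65
position: [0.6033, -0.1145, 0.198]
eef_rot: [0.128, 1.56, -0.132]
ft_force: [-0.2, -0.4, -1.3]
grip_width: 0.0132
```

```bash
python3 - <<'E'
from h import *
s=monitor.state()
print(s["position"],s["grip_width"],tool(s,[.6156,-.0704,.178],1.4))
E
```

```text
[ 0.60327255 -0.11451415  0.19799739] 0.013192756952479857 (array([0.0199, 0.0456, 0.0048]), np.float64(0.0053))
```

jog_arm(moves=[0,0.02,0.003,0,0,0.04,0.005,0,0.005,0.046,0.005,0,0.012,0.046,0.005,0,0.018,0.046,0.005,0,0.02,0.046,0.005,0,0.02,0.046,0.005,0,0.02,0.046,0.005,0])

```text
time_s: 12.45
position: [0.6159, -0.0708, 0.178]
eef_rot: [0.129, 1.56, -0.133]
ft_force: [-0.1, -0.7, -0.3]
grip_width: 0.0126
```

```bash
python3 - <<'E'
from h import *
p=eyes.camera_params("wrist"); im=eyes.read_camera("wrist"); s=monitor.state()
print(s["position"],s["ft_force"])
cv2.imwrite("pics/w4.png",im[:,:,::-1]); np.savez("w4.npz",im=im,**p)
sd=eyes.read_camera("side"); a=cv2.resize(sd[180:310,260:400],None,fx=4,fy=4,interpolation=cv2.INTER_CUBIC)
b=cv2.resize(im[120:400,140:500],None,fx=1.0,fy=1.0); o=np.zeros((520,560+0,3),np.uint8); 
cv2.imwrite("pics/s4.png",a[:,:,::-1])
E
```

```text
[ 0.61599899 -0.07073047  0.17817694] [ 0.28487401  0.26891366 -0.69178464]
```

View pics/s4.png

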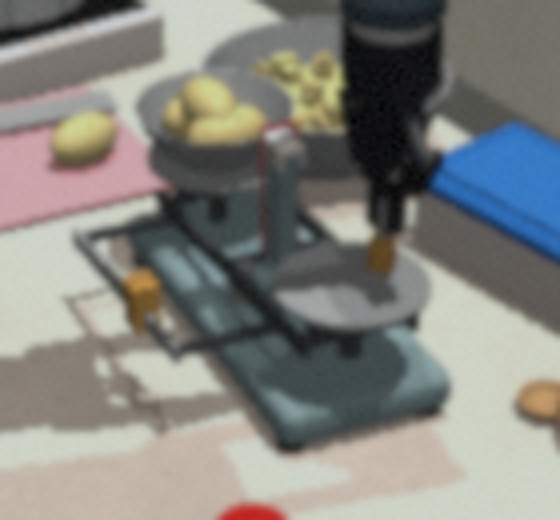

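The side picture shows the weight held upright at (380,255), just over the far half of the pan. Lowering it softly.

jog_arm(moves=[0.002,0,0,0,0.004,0,0,0,0.0055,0,0,0,0.007,0,0,0,0.008,0,0,0,0.009,0,0,0,0.01,0,0,0,0.0105,0,0,0])

```text
time_s: 13.35
position: [0.6164, -0.0706, 0.1681]
eef_rot: [0.128, 1.559, -0.132]
ft_force: [0.0, 0.2, 1.5]
grip_width: 0.0126
```

```bash
python3 f.py
```

```text
[-0.10077594  0.52165419  1.42088164] [0.19853558 0.21999177 0.19132152] [ 0.616306   -0.07058162  0.16803212] 13.75
```

jog_arm(moves=[0,0,0,0,0,0,0,0,0,0,0,0,0,0,0,0,-0.005,0,0,0,-0.015,0,0,0,-0.035,0,0,0,-0.06,0,0,0], gripper=0.1)

```text
time_s: 14.55
position: [0.6154, -0.0703, 0.2285]
eef_rot: [0.129, 1.561, -0.132]
ft_force: [0.1, 0.6, 0.4]
grip_width: 0.0382
```

```bash
python3 - <<'E'
from h import *
s=monitor.state()
print(s["position"],s["grip_width"],tool(s,[.5016,-.421,.24],1.4))
E
```

```text
[ 0.61535604 -0.07027868  0.22853064] 0.03823188435191826 (array([-0.0111, -0.3647, -0.0541]), np.float64(0.0046))
```

jog_arm(moves=[-0.01,-0.05,-0.005,0,-0.01,-0.1,-0.015,0,-0.01,-0.15,-0.025,0,-0.01,-0.2,-0.035,0,0,-0.25,-0.045,0,0.02,-0.3,-0.05,0,0.05,-0.335,-0.054,0,0.08,-0.365,-0.054,0])

```text
time_s: 15.35
position: [0.5019, -0.4249, 0.1505]
eef_rot: [0.127, 1.558, -0.136]
ft_force: [1.0, 1.1, 0.5]
grip_width: 0.0383
```

```bash
python3 - <<'E'
from h import *
eyes.read_camera("side");eyes.read_camera("side")
p=eyes.camera_params("wrist"); im=eyes.read_camera("wrist")
np.savez("w5.npz",im=im,**p); s=monitor.state(); print(s["position"],s["qd"].round(3),s["time_s"],tool(s,[.5016,-.421,.054],1.4))
print("exp knob px",proj(p,[.5016,-.421,.053]))
cv2.imwrite("pics/w5.png",cv2.resize(im[0:400,140:540],None,fx=1.5,fy=1.5)[:,:,::-1])
E
```

```text
[ 0.50001227 -0.42246144  0.14609641] [ 0.049 -0.066 -0.017  0.014  0.016  0.012] 15.5 (array([0.0921, 0.0016, 0.0011]), np.float64(0.0011))
exp knob px [327.13595834 248.06887263]
```

View pics/w5.png

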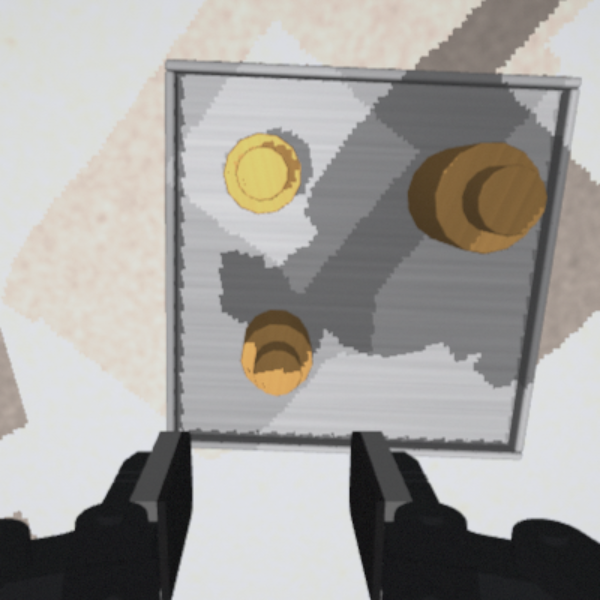

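The knob top of the near w200 is at crop (277,372), full (324.7,248), against a prediction of (327,248). They agree, so I go down 92 mm.

jog_arm(moves=[0.03,0.001,0.001,0,0.055,0.001,0.001,0,0.075,0.001,0.001,0,0.088,0.001,0.001,0,0.092,0.001,0.001,0,0.092,0.001,0.001,0,0.092,0.001,0.001,0,0.092,0.001,0.001,0])

```text
time_s: 16.3
position: [0.5021, -0.4223, 0.0557]
eef_rot: [0.133, 1.563, -0.133]
ft_force: [0.9, -0.3, 0.4]
grip_width: 0.0386
```

jog_arm(moves=[0,0,0,0,0,0,0,0,0,0,0,0,0,0,0,0,0,0,0,0,0,0,0,0,0,0,0,0,0,0,0,0], gripper=1)

```text
time_s: 17.1
position: [0.5027, -0.4228, 0.0568]
eef_rot: [0.132, 1.561, -0.134]
ft_force: [-0.4, 1.0, 6.4]
grip_width: 0.0162
```

```bash
python3 - <<'E'
from h import *
s=monitor.state()
print(s["position"],s["grip_width"],s["ft_force"],tool(s,[.564,-.0617,.19],1.4))
E
```

```text
[ 0.5026997  -0.4227553   0.05678969] 0.016208795111614622 [-0.38846486  0.96519503  6.35697666] (array([-1.336e-01,  3.661e-01,  2.000e-04]), np.float64(0.0013))
```

jog_arm(moves=[-0.03,0,0,0,-0.07,0.015,0,0,-0.11,0.045,0,0,-0.14,0.085,0,0,-0.155,0.13,0,0,-0.155,0.175,0,0,-0.155,0.22,0,0,-0.155,0.265,0,0])

```text
time_s: 17.9
position: [0.5462, -0.1594, 0.2111]
eef_rot: [0.132, 1.562, -0.134]
ft_force: [0.8, -0.0, -2.2]
grip_width: 0.0158
```

```bash
python3 - <<'E'
from h import *
s=monitor.state()
print(s["position"],s["grip_width"],s["ft_force"],tool(s,[.564,-.0617,.188],1.4))
E
```

```text
[ 0.54620005 -0.15939308  0.21113876] 0.01583792007056109 [ 0.76203398 -0.04867144 -2.15573499] (array([0.0231, 0.0993, 0.0009]), np.float64(0.0009))
```

jog_arm(moves=[0,0.03,0.001,0,0,0.06,0.001,0,0,0.085,0.001,0,0,0.099,0.001,0,0.01,0.099,0.001,0,0.02,0.099,0.001,0,0.023,0.099,0.001,0,0.023,0.099,0.001,0])

```text
time_s: 18.7
position: [0.5632, -0.0629, 0.1866]
eef_rot: [0.134, 1.564, -0.135]
ft_force: [0.1, 0.4, -2.4]
grip_width: 0.016
```

jog_arm(moves=[0.003,0,0,0,0.006,0,0,0,0.008,0,0,0,0.009,0,0,0,0.01,0,0,0,0.011,0,0,0,0.012,0,0,0,0.013,0,0,0])

```text
time_s: 19.5
position: [0.5633, -0.063, 0.1738]
eef_rot: [0.134, 1.564, -0.135]
ft_force: [0.1, 0.3, 0.4]
grip_width: 0.016
```

```bash
python3 f.py
```

```text
[-0.24152388  0.12536187 -0.24712867] [0.13757298 0.12994667 0.11113731] [ 0.56322217 -0.06300205  0.17365769] 19.9
```

jog_arm(moves=[0,0,0,0,0,0,0,0,0,0,0,0,0,0,0,0,-0.005,0,0,0,-0.015,0,0,0,-0.035,0,0,0,-0.06,0,0,0], gripper=0.1)

```text
time_s: 20.7
position: [0.5626, -0.0628, 0.2342]
eef_rot: [0.134, 1.566, -0.135]
ft_force: [-0.6, 1.2, 0.0]
grip_width: 0.0384
```

```bash
python3 - <<'E'
from h import *
s=monitor.state()
print(s["position"],s["grip_width"],tool(s,[.56,.04,.30],1.4))
E
```

```text
[ 0.56260851 -0.06280279  0.23424178] 0.03843299465974178 (array([-0.0658,  0.1008, -0.0201]), np.float64(-0.0008))
```

jog_arm(moves=[-0.05,0,0,0,-0.09,0.02,0.01,0,-0.1,0.06,0.03,0,-0.1,0.1,0.02,0,-0.1,0.12,0.02,0,-0.1,0.12,0.02,0,-0.1,0.12,0.02,0,-0.1,0.12,0.02,0])

```text
time_s: 21.5
position: [0.6027, 0.0511, 0.3345]
eef_rot: [0.135, 1.565, -0.136]
ft_force: [0.4, 0.2, -0.6]
grip_width: 0.0382
```

```bash
cat > look.py <<'E'
import sys
from h import *
eyes.read_camera("side")
p=eyes.camera_params("wrist"); im=eyes.read_camera("wrist"); n=sys.argv[1]
np.savez(n+".npz",im=im,**p); s=monitor.state(); print(s["position"],s["qd"].round(3),s["time_s"])
cv2.imwrite(f"pics/{n}.png",im[:,:,::-1])
c=np.array([.614,.0612]); print("centre px",proj(p,[*c,.195]))
a=im.astype(int); red=(a[...,0]>120)&(a[...,1]<70)&(a[...,2]<80); ys,xs=np.nonzero(red); print(len(xs), xs.min() if len(xs) else 0, xs.max() if len(xs) else 0, ys.min() if len(xs) else 0, ys.max() if len(xs) else 0)
E
python3 look.py w6
```

```text
[0.60269575 0.05088032 0.33436148] [ 0.    -0.001  0.002  0.001 -0.002  0.002] 21.6
centre px [339.48113865 235.75401186]
108 331 334 215 258
```

View pics/w6.png

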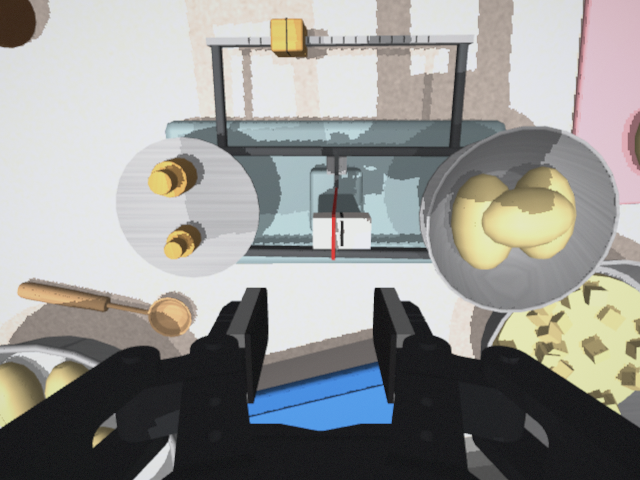

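Both weights stand upright on the pan at (172,177) and (182,243). The pointer (col ~333) is left of the index line (col ~341), so the weights side is too heavy. I'll measure this in mm.

```bash
cat > meas.py <<'E'
import sys
from h import *
d=np.load(sys.argv[1]+".npz"); p={k:d[k] for k in("mtx","R","t")}; a=d["im"].astype(int)
r0=int(sys.argv[2]) if len(sys.argv)>2 else 215
red=(a[...,0]>110)&(a[...,1]<80)&(a[...,2]<90)
ys,xs=np.nonzero(red); tip=ys.max(); 
sel=ys>tip-12; P=ray(p,(xs[sel].mean(),ys[sel].mean()),.195)
dark=(a.sum(2)<170); dark[:, :290]=0; dark[:,375:]=0; 
yy,xx=np.nonzero(dark[tip-45:tip-5]); yy=yy+tip-45
reg=[(y,x) for y,x in zip(yy,xx) if a[y,x-6:x-3].sum(1).min()>330 or a[y,x+4:x+7].sum(1).min()>330]
reg=np.array(reg); print("dark",len(reg),reg.min(0),reg.max(0),reg.mean(0))
L=ray(p,reg.mean(0)[::-1],.185); ua=1.4; u=np.array([np.cos(ua),np.sin(ua)])
print("tip row",tip,"red col",xs[sel].mean(),"pointer-index mm",1000*(P-L)[:2]@u)
print("pointer vs centre est mm",1000*(P[:2]-np.array([.614,.0612]))@u)
for y in (222,228,234,240): print(y,a[y,312:372].sum(1)//3)
E
python3 meas.py w6; python3 - <<'E'
from h import *
d=np.load("w6.npz"); p={k:d[k] for k in("mtx","R","t")}
a=ray(p,(218,40),.081);b=ray(p,(461,40),.083);u=(b-a)[:2];print(np.linalg.norm(u),np.arctan2(u[1],u[0]));u/=np.linalg.norm(u)
m=(a+b)[:2]/2; print(m)
for q in ((287,33),(288,36)): X=ray(p,q,.1065); print(X,"val",.075-(X[:2]-m)@u)
E
```

```text
dark 50 [222 309] [248 374] [235.62 340.12]
tip row 258 red col 332.9756097560976 pointer-index mm -5.173524241316464
pointer vs centre est mm -4.285065163241539
222 [202 228 232 232 232 231 232 232 232 232 232 232 232 232 231 231 231 232
 232 216 116 114 115 123 168 215 232 231 208  45  45 155 231 231 231 232
 231 231 232 231 232 231 232 232 231 231 232 232 231 232 232 232 231 231
 231 231 231 216 153 178]
228 [198 227 232 232 232 232 232 232 231 232 232 233 232 232 232 232 232 232
 232 216 116 115 119 130 146 168 215 232 208  45  50 158 232 231 232 231
 232 231 231 231 231 231 232 231 231 231 231 231 232 232 231 231 231 232
 231 231 231 231 228 215]
234 [213 227 231 232 231 232 232 232 232 232 232 232 232 231 232 232 231 232
 232 215 116 116 124 161 215 231 231 218 133  44  63 163 232 231 231 231
 231 231 231 231 232 231 231 232 233 234 234 233 234 233 234 233 233 234
 233 234 233 233 221 152]
240 [152 218 232 232 232 232 232 232 231 232 232 232 232 232 232 231 232 231
 226 188 116 116 121 138 168 215 231 223 167  45  60 162 231 232 231 232
 231 231 231 232 232 232 233 233 234 233 234 233 233 234 233 233 233 234
 234 233 234 233 215 105]
0.20362974130634445 1.3955046159035005
[0.47759599 0.0878549 ]
[0.46940219 0.04688259 0.1065    ] val 0.11677340011334553
[0.47164905 0.04723861 0.1065    ] val 0.11603099374870182
```

```bash
python3 - <<'E'
from h import *
s=monitor.state(); print(s["position"],tool(s,[.470,.0468,.13],1.398),tool(s,[.470,.0468,.101],1.398))
E
```

```text
[0.60269575 0.05088032 0.33436148] (array([ 0.2042, -0.0267, -0.1302]), np.float64(-0.0003)) (array([ 0.2332, -0.0267, -0.1303]), np.float64(-0.0003))
```

jog_arm(moves=[0,-0.006,-0.04,0,0.02,-0.012,-0.08,0,0.06,-0.02,-0.11,0,0.1,-0.0267,-0.13,0,0.14,-0.0267,-0.13,0,0.175,-0.0267,-0.13,0,0.2,-0.0267,-0.13,0,0.204,-0.0267,-0.13,0])

```text
time_s: 22.4
position: [0.4678, 0.0463, 0.1273]
eef_rot: [0.137, 1.571, -0.138]
ft_force: [-0.5, 0.2, -0.6]
grip_width: 0.0383
```

```bash
python3 - <<'E'
from h import *
eyes.read_camera("side")
p=eyes.camera_params("wrist"); im=eyes.read_camera("wrist"); s=monitor.state()
print(s["position"],s["qd"].round(3),s["time_s"],tool(s,[.470,.0468,.101],1.398)); np.savez("w7.npz",im=im,**p)
cv2.imwrite("pics/w7.png",cv2.resize(im[160:400,180:460],None,fx=2.5,fy=2.5)[:,:,::-1])
E
```

```text
[0.47005005 0.04628741 0.13014073] [ 0.006 -0.027 -0.032 -0.     0.009 -0.001] 22.5 (array([ 0.0291,  0.0005, -0.0001]), np.float64(-0.0013))
```

View pics/w7.png

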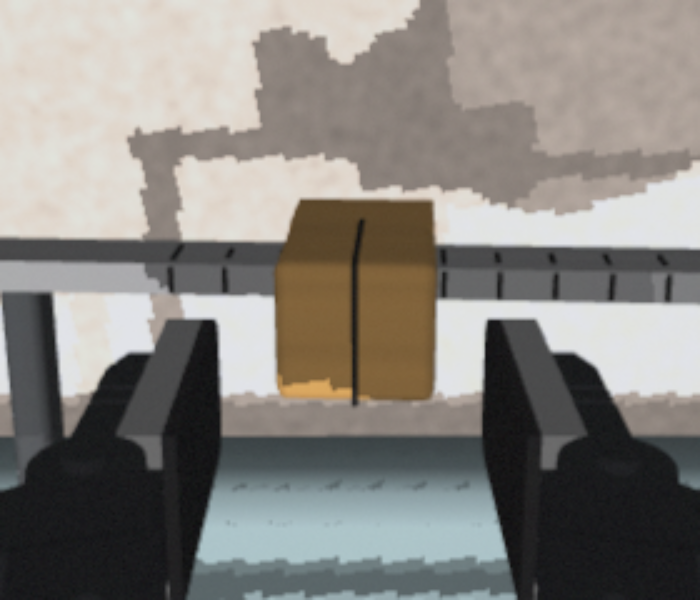

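The poise sits between the open jaws: its top spans crop x 277–434, y 262–398, with the mark at x 356, close to centred.

```bash
python3 - <<'E'
from h import *
d=np.load("w7.npz"); p={k:d[k] for k in("mtx","R","t")}
X=ray(p,(180+355.5/2.5,160+330/2.5),.1065); s=monitor.state(); print(X,tool(s,[*X[:2],.101]))
for c in (277,434): print(ray(p,(180+c/2.5,160+330/2.5),.1065))
E
```

```text
[0.46860152 0.04654452 0.1065    ] (array([ 0.0291,  0.    , -0.0015]), 0)
[0.466457   0.03433715 0.1065    ]
[0.47074529 0.05874762 0.1065    ]
```

jog_arm(moves=[0.012,0,-0.001,0,0.022,0,-0.001,0,0.029,0,-0.001,0,0.029,0,-0.001,0,0.029,0.002,-0.001,0,0.029,0.004,-0.001,0,0.029,0.005,-0.001,0,0.029,0.005,-0.001,0])

```text
time_s: 23.3
position: [0.4702, 0.0515, 0.1014]
eef_rot: [0.136, 1.566, -0.137]
ft_force: [-0.6, -0.4, 0.1]
grip_width: 0.0387
```

jog_arm(moves=[0,0.002,0,0,0,0.004,0,0,0,0.0065,0,0,0,0.009,0,0,0,0.0115,0,0,0,0.0135,0,0,0,0.015,0,0,0,0.0155,0,0])

```text
time_s: 24.1
position: [0.4729, 0.067, 0.1014]
eef_rot: [0.136, 1.566, -0.137]
ft_force: [-0.5, -0.9, 1.6]
grip_width: 0.0381
```

jog_arm(moves=[0,-0.005,0,0,-0.005,-0.006,0,0,-0.04,-0.006,0,0,-0.085,-0.006,0.01,0,-0.13,-0.003,0.02,0,-0.175,0,0.035,0,-0.21,0.003,0.065,0,-0.233,0.005,0.1,0])

```text
time_s: 24.9
position: [0.5735, 0.0549, 0.3391]
eef_rot: [0.135, 1.561, -0.136]
ft_force: [0.6, 1.2, -0.4]
grip_width: 0.0384
```

jog_arm(moves=[0,0.001,0.03,0,0,0.001,0.03,0,0,0.001,0.03,0,0,0.001,0.03,0,0,0.001,0.03,0,0,0.001,0.03,0,0,0.001,0.03,0,0,0.001,0.03,0])

```text
time_s: 25.7
position: [0.603, 0.0508, 0.3394]
eef_rot: [0.135, 1.561, -0.136]
ft_force: [0.5, 0.1, 0.1]
grip_width: 0.0384
```

```bash
python3 look.py w8; cat > meas.py <<'E'
import sys
from h import *
d=np.load(sys.argv[1]+".npz"); p={k:d[k] for k in("mtx","R","t")}; a=d["im"].astype(int)
red=(a[...,0]-a[...,1]>70)&(a[...,0]-a[...,2]>60); red[:200]=0; red[275:]=0; red[:,:300]=0; red[:,:][:,375:]=0
ys,xs=np.nonzero(red); tip=ys.max(); sel=ys>tip-20
g=a.sum(2)/3; rows=range(tip-38,tip-16); cs=[]
for y in rows:
    r=g[y,300:380].copy(); w=np.clip(150-r,0,None); w[np.nonzero(red[y,300:380])[0]]=0
    k=int(np.argmin(np.where(red[y,300:380],255,np.where(abs(np.arange(80)-41)<20,r,255))))
    q=slice(k-2,k+4); ww=np.clip(225-r[q],0,None); ww[red[y,300:380][q]]=0; cs.append(((np.arange(80)[q]*ww).sum()/ww.sum())+300)
c=np.median(cs); y0=np.mean(rows)
u=np.array([np.cos(1.398),np.sin(1.398)])
pc=np.polyfit(ys[sel],xs[sel],1); px=np.polyval(pc,y0)
P=ray(p,(px,y0),.195);L=ray(p,(c,y0),.185)
print("tip row",tip,"red",px,"line",c,np.round(cs[::5],1),"mm",1000*(P-L)[:2]@u)
E
python3 meas.py w6; python3 meas.py w8
python3 -c "
import numpy as np,cv2
o=np.vstack([cv2.resize(np.load(n+'.npz')['im'][195:270,290:390],None,fx=5,fy=4,interpolation=cv2.INTER_NEAREST) for n in('w6','w8')]);cv2.imwrite('pics/w68.png',o[:,:,::-1])"
```

```text
[0.60309878 0.050765   0.33933619] [-0.001  0.004 -0.002  0.     0.    -0.   ] 25.8
centre px [339.21643849 232.26719694]
98 339 342 212 254
tip row 259 red 333.2092177077017 line 341.6270725468939 [341.5 341.7 341.8 341.4 341.5] mm -6.115888569388419
tip row 255 red 340.5814606741573 line 343.586975407645 [343.8 343.9 343.1 343.3 343.7] mm -2.5917008187973716
```

View pics/w68.png

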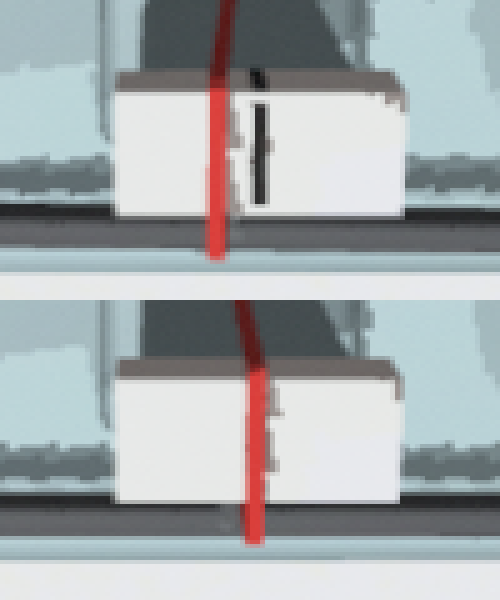

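The lower image (w8) shows the pointer covering the index line, slightly left of the plate middle. The plate edges are at x 115 and 403, and in w6 the line lay exactly mid-plate. So I'll use the plate edges as the reference.

```bash
cat > plate.py <<'E'
import sys
from h import *
def cross(r,xs,thr):  # first subpixel crossing walking along xs
    for i,j in zip(xs[:-1],xs[1:]):
        if (r[i]-thr)*(r[j]-thr)<=0: return i+(thr-r[i])/(r[j]-r[i])*(j-i)
for n in sys.argv[1:]:
    d=np.load(n+".npz"); p={k:d[k] for k in("mtx","R","t")}; a=d["im"].astype(float); g=a.min(2)
    red=np.clip(a[...,0]-a[...,1]-20,0,None); red[:,:290]=0; red[:,390:]=0
    rr=np.nonzero((red[200:275]>80).any(1))[0]+200; tip=rr.max(); rows=np.arange(tip-34,tip-12)
    E=[]; 
    for y in rows:
        c=int((np.arange(640)*red[y]).sum()/red[y].sum())
        E.append((cross(g[y],list(range(c-10,c-40,-1)),200),cross(g[y],list(range(c+16,c+45)),200),(np.arange(640)*red[y]).sum()/red[y].sum()))
    l,r,c=np.median(np.array(E,float),0); y0=rows.mean(); u=np.array([np.cos(1.398),np.sin(1.398)])
    L=ray(p,(l,y0),.185);R=ray(p,(r,y0),.185)
    for z in (.19,.195): print(n,"edges",l.round(2),r.round(2),"ptr",c.round(2),"width mm",1e3*np.linalg.norm(L-R),"z",z,"offset mm",(1e3*(ray(p,(c,y0),z)-(L+R)/2)[:2]@u).round(2))
E
python3 plate.py w6 w8; python3 -c "
from h import *
s=monitor.state();print(s['position'],tool(s,[.4725,.0605,.13],1.398))"
```

```text
w6 edges 312.46 370.37 ptr 333.05 width mm 40.132916339979054 z 0.19 offset mm -5.94
w6 edges 312.46 370.37 ptr 333.05 width mm 40.132916339979054 z 0.195 offset mm -6.09
w8 edges 312.59 369.56 ptr 340.68 width mm 40.074608632543764 z 0.19 offset mm -0.52
w8 edges 312.59 369.56 ptr 340.68 width mm 40.074608632543764 z 0.195 offset mm -0.76
[0.60309878 0.050765   0.33933619] (array([ 0.2086, -0.0129, -0.1316]), np.float64(-0.0004))
```

jog_arm(moves=[0,-0.004,-0.04,0,0.02,-0.008,-0.08,0,0.06,-0.012,-0.11,0,0.1,-0.013,-0.132,0,0.14,-0.013,-0.132,0,0.175,-0.013,-0.132,0,0.2,-0.013,-0.132,0,0.208,-0.013,-0.132,0])

```text
time_s: 26.6
position: [0.47, 0.0607, 0.1279]
eef_rot: [0.136, 1.565, -0.136]
ft_force: [-0.2, 0.1, 0.0]
grip_width: 0.038
```

```bash
python3 - <<'E'
from h import *
eyes.read_camera("side")
s=monitor.state(); print(s["position"],s["qd"].round(3),tool(s,[.4718,.0607,.1014],1.398),tool(s,[.4732,.0686,.1014],1.398))
E
```

```text
[0.47042835 0.06058902 0.12821595] [ 0.001 -0.036 -0.035 -0.     0.045  0.001] (array([0.0268, 0.0004, 0.0013]), np.float64(-0.0005)) (array([0.0268, 0.0084, 0.0013]), np.float64(-0.0005))
```

jog_arm(moves=[0.012,0,0.001,0,0.022,0,0.001,0,0.027,0,0.001,0,0.027,0,0.001,0,0.027,0.001,0.001,0,0.027,0.002,0.001,0,0.027,0.002,0.001,0,0.027,0.002,0.001,0])

```text
time_s: 27.45
position: [0.472, 0.0624, 0.1015]
eef_rot: [0.135, 1.564, -0.136]
ft_force: [-0.4, -0.4, 0.2]
grip_width: 0.0385
```

```bash
python3 - <<'E'
from h import *
s=monitor.state(); print(s["position"],s["qd"].round(3),s["grip_width"],tool(s,[.4732,.0686,.1014],1.398))
E
```

```text
[0.47201964 0.06240638 0.10154616] [-0.003  0.001  0.002  0.001 -0.001 -0.   ] 0.03848004721202004 (array([0.0001, 0.0063, 0.0001]), np.float64(-0.0003))
```

jog_arm(moves=[0,0.001,0,0,0,0.002,0,0,0,0.003,0,0,0,0.004,0,0,0,0.005,0,0,0,0.0057,0,0,0,0.0063,0,0,0,0.0063,0,0])

```text
time_s: 28.25
position: [0.4731, 0.0687, 0.1015]
eef_rot: [0.135, 1.564, -0.136]
ft_force: [0.5, -0.1, 0.1]
grip_width: 0.0387
```

jog_arm(moves=[0,-0.004,0,0,-0.005,-0.006,0,0,-0.04,-0.006,0,0,-0.085,-0.006,0.01,0,-0.13,-0.003,0.02,0,-0.175,0,0.035,0,-0.21,0.006,0.065,0,-0.233,0.012,0.1,0])

```text
time_s: 29.05
position: [0.5746, 0.0634, 0.3395]
eef_rot: [0.135, 1.559, -0.136]
ft_force: [0.1, -0.2, 0.9]
grip_width: 0.0383
```

jog_arm(moves=[0,0.001,0.03,0,0,0.001,0.03,0,0,0.001,0.03,0,0,0.001,0.03,0,0,0.001,0.03,0,0,0.001,0.03,0,0,0.001,0.03,0,0,0.001,0.03,0])

```text
time_s: 29.85
position: [0.6041, 0.0593, 0.3399]
eef_rot: [0.135, 1.559, -0.136]
ft_force: [-0.3, -0.1, 0.2]
grip_width: 0.0384
```

```bash
python3 look.py w9; python3 look.py w10; python3 plate.py w9 w10
```

```text
[0.60419504 0.05922671 0.33979481] [-0.     0.003 -0.002 -0.002 -0.001  0.002] 29.95
centre px [326.5863554  232.21871566]
96 327 330 212 254
[0.60426907 0.05919465 0.33975442] [ 0.001  0.003 -0.003 -0.001 -0.    -0.   ] 30.05
centre px [326.61099721 232.1322836 ]
98 327 330 212 254
w9 edges 300.52 357.4 ptr 328.69 width mm 40.08653721829762 z 0.19 offset mm -0.28
w9 edges 300.52 357.4 ptr 328.69 width mm 40.08653721829762 z 0.195 offset mm -0.38
w10 edges 300.56 357.41 ptr 328.75 width mm 40.05669453678453 z 0.19 offset mm -0.26
w10 edges 300.56 357.41 ptr 328.75 width mm 40.05669453678453 z 0.195 offset mm -0.36
```

View pics/w10.png

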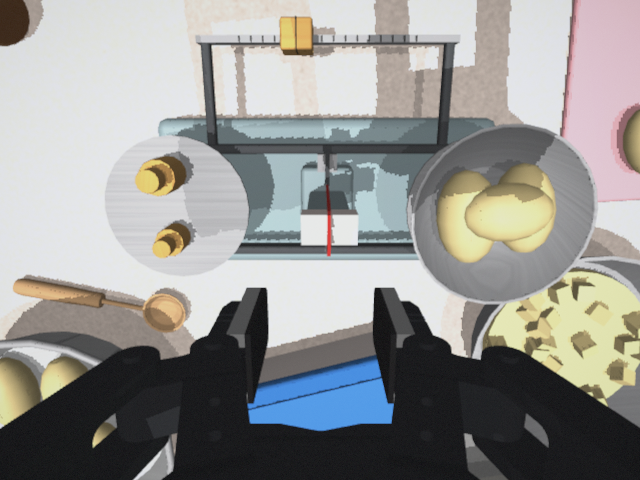

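The pointer (329,230) lies over the middle of the plate (edges 300.5 and 357.4). Both weights stand upright on the pan at (157,178) and (168,241), and the arm is clear. Handing in.

```bash
python3 -c "
from rig import sign_off; print(sign_off())"
```

```text
the job is handed in; nothing more can be done
None
```

The bowl is weighed and the job is handed in at about 30 s on the robot's clock. I stood the 100 g and one 200 g weight on the empty platform and pushed the poise about 14 mm toward the goods side, without gripping it, until the beam floated level. The poise ended near 100, so the bowl weighs about 400 g.

- **Pointer:** two pictures 0.1 s apart agree, with the pointer at rest about 0.3 mm to the weights side of the index, or roughly 0.7 g. The pointer covers the index line there, so I measured against the middle of the dial plate, where the line had been seen earlier.
- **Weights:** both on the platform stand upright. I did not look at the tray again after lifting the second weight; the 500 g and the other 200 g stood in it in the last picture.
- **Forces on the scale:** readings stayed around 3 N or less, taken only at the end of each move.
- **Disagreements:**
  - Pressing the platform first suggested about 425 g, but those force readings are noisy.
  - Closing the gripper on each weight gave about a 6 N upward reading at the wrist while the weights stood in the tray. I regrasped the 100 g weight 5 mm higher and left the 200 g grasp as it was.

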